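# Set the drill jig to its third click

## Task

Set the hole-spacing jig for the third hole: push its upright black lever plate all the way back to the home end (the end with the broad dark wooden block), then push it the other way three clicks, counting them by feel, and leave it settled in the third click without ever running on past it. Only push it with the fingers from one side at a time, never pinch it, and leave the loose things round the jig where they lie.

Things in the scene. Friction and masses are not known exactly. Their poses are not given: they have to be found in the camera images.
- jig: hole-spacing drill jig, fixed to the bench: plywood board 130 x 260 x 12 mm (x, y, z), origin at the centre of its underside. Along its own y runs a slotted aluminium channel, 46 mm wide, top 42 mm above the bench, y -110 to +110; on its +x side lies a light wooden strip, 30 mm wide, top 32 mm. At -y is the home end; a thin 4 mm cap closes the +y end. Only the lever stands higher than 44 mm.
- home_block (a point): centre of the top of the broad dark wooden block at the home end, 70 x 22 mm, top 42 mm above the bench, with two screw heads; at jig x 0, y -0.117.
- lever (a joint): travel of the lever along jig +y, m: 0 at the home stop, at most 0.104. Clicks at 0.020, 0.040, 0.060 (the third), 0.080, 0.100; it rests at 0 too. Starts between 0.014 and 0.046, not always in a notch. A sprung ball drops in hidden notches: leaving one takes about 10 N either way, falling to under 1 N halfway on; 11 to 16 mm from the last notch it snaps ahead by itself into the next and stays there.
- lever_mid (a point): centre of the lever's upright black push plate, 80 mm above the bench; moves with the lever, at jig x 0, y = joint - 0.050. Plate: 100 mm wide (jig x), 16 mm thick along the travel (faces 8 mm either side of this point), 52 to 104 mm above the bench. The steel carriage under it is 46 mm long in y and has a drill guide arm out to jig x +60 mm; they stay below 52 mm above the bench.
- hex_nut_big: bystander: loose steel hex nut, 35 x 30 x 16 mm; origin at the centre of its underside
- roller_pin_0: bystander: loose steel hinge pin, 55 mm long (y), 12 mm thick; origin at the centre of its underside
- padlock: bystander: loose small brass padlock lying flat, 59 x 38 x 13 mm; origin at the centre of its underside
- lock_case_0: bystander: loose mortise lock case with brass face plate, 74 x 78 x 16 mm; origin at the centre of its underside
- brass_knob_0: bystander: loose turned brass furniture knob, 35 mm across, 37 mm high; origin at the centre of its underside
- strap_hinge: bystander: loose zinc strap hinge leaf, 150 mm long (y), 28 mm wide, 11 mm high; origin at the centre of its underside

How it is judged:
By the outcome, as a careful person would: the job done as asked, in the order asked, and still so for the second after the job is handed in, with the robot touching nothing.
It also fails if it takes over 58 s, if anything falls off the work surface, if the arm or the gripper's body presses on something with over 40 N, if the wrist force passes 120 N, or if a joint passes its speed limit or range.

## Robot

A 6-joint arm with a two-finger parallel gripper is mounted at the origin on a cart in front of the work surface, level with it; the furniture and walls round the work are solid. World frame = base frame: x ahead of the robot, y to its left, z up, the work surface at z = 0. Lengths are in m, angles in rad, forces in N, time in s.
With the tool pointing down it reaches from about 0.35 to 0.775 m from the base axis. Payload 7.3 kg.
Tool frame: the origin (TCP) lies at the centre of the arm's flange, where the gripper is bolted on; the fingertips stand 178 mm ahead of it and the grasp point (between the pads) lies 159 mm ahead of it (manip.tcp_to_tips is the distance from the TCP to the fingertips, in m); z points along the fingers, y is the line along which they close (so a half turn about z gives the same grasp; the last joint's range is limited). The gripper opens to 92 mm and grips with 3 to 60 N. Pads are 19 mm wide; open, the fingers measure 130 mm over their backs; the gripper's body (75 mm by 190 mm) begins 47 mm behind the grasp point.
Start: joints at [1.176, 0.342, 1.524, -0, 1.275, -0.146], TCP at [0.129, 0.509, 0.405] pointing down, gripper open.
Joint ranges: [-2.53, 2.53], [-0.77, 2.02], [0.04, 2.7], [-1, 4.14], [0.28, 2.66], [-3.11, 3.11]. Speed limits (rad/s): [2.57, 2.57, 3.14, 3.14, 3.14, 3.14].

## Interface

Orientations are given as a rotation vector (axis times angle).
In Python, from cell import manip gives the robot as it stands.
- The arm moves only by the shell command python3 -m crank 'ROWS' [FORCE]. ROWS is a JSON object of lists of equal length, an entry for each row: "linear": the shift along the tool's x, y, z in cm, a list of three; "rot": the turn, a rotation vector about the tool's x, y, z in degrees, a list of three; "gripper": the closure in counts, from 0 (fully open) to 255 (shut). In form: {"linear": [[tx, ty, tz], ...], "rot": [[ax, ay, az], ...], "gripper": [gripper, ...]}. A call has 1 to 5 rows; each row shifts and turns the commanded pose from where the row before left it, along the tool's axes as they then stand; what a row does not reach is not made up. A row lasts 1/12 s, in which the tool goes at most 41.7 mm and 7.16 degrees, less where a joint would pass 70% of its speed; a pose out of reach is approached as far as the arm can. A call with a gripper value outside its range is refused whole. The fingers move at their own pace and stop on an object; FORCE is the grip in N (left out, the last holds). Time passes only in rows, so rows that do not move let the fingers close. It gives the time, the measured TCP pose, the force, the opening and the grip force at its end, in the units of the state.
- manip.state(): the state, without advancing time (a new reading comes with each control period).
- manip.read_camera(name): name is "side" or "top" or "wrist"; returns a dict with "image" (480x640x3 uint8, red, green, blue), "fx", "fy", "cx", "cy" (pixels), "R" (3x3) and "t" (3): a world point X has camera coordinates R X + t; the wrist camera has in their place "T_tool_cam" (4x4, takes a point from camera to tool coordinates, whose origin is the TCP and whose axes are the flange's). Camera axes: x right, y down, z forward; pixel columns grow to the right and rows downward; lengths in m; the calibration is good to about 2 mm. The wrist camera is an equidistant fisheye: a pixel r from the principal point sees the ray r / f radians off the axis. A picture is of the moment at which its call begins: read the wrist's pose just before it. There is no depth.
- manip.close_job(): hands the job in; it is judged then, once.
The state is a dict: "clock": time; "qpos": joint angles; "joint_vel": joint speeds; "tau": joint torques, N m; "tcp_pos": TCP position; "tcp_rot": TCP orientation; "contact_force": force on the tool from outside, world axes, zero at the start; "moment": the same for the moment, N m; "gripper_width": opening from 0.0 (shut) to 1.0 (fully open); "grasp_force": force on a finger pad.
Only numpy, scipy, OpenCV 4.12 (cv2) and the standard library are available. Lean on these libraries where they do the work, as an engineer would, in place of code of your own. Each camera call takes 0.05 s, during which the arm holds its last target. There are 200 camera calls.

## Working session

There is one attempt and no reset: what is moved stays moved. The work goes in short steps, Python scripts to look and compute and a shell command to move; the robot and the scene stay as the last step left them, time stands still between calls to the robot, and variables do not carry over. Pictures are saved under pics/ and viewed, at most 10 in all, crops included, and the job is handed in when it is done.

```bash
mkdir -p pics; python3 - <<'E'
from cell import manip
import cv2,numpy as np
for n in("top","side"):
    c=manip.read_camera(n);cv2.imwrite(f"pics/{n}0.png",c["image"][:,:,::-1])
    print(n,c["fx"],c["fy"],c["cx"],c["cy"],np.round(c["R"],4).tolist(),np.round(c["t"],4).tolist())
s=manip.state();print({k:np.round(v,3).tolist() for k,v in s.items()},manip.tcp_to_tips)
E
```

```text
top 606.3923263624703 606.3923263624703 329.0686761417252 240.32074050614804 [[0.0037, -0.9999, 0.0094], [-0.9932, -0.0048, -0.1161], [0.1162, -0.0089, -0.9932]] [-0.037, 0.5968, 0.9524]
side 488.31969789900245 488.31969789900245 313.9704082497162 237.85524064053178 [[-0.9442, -0.3294, -0.0038], [-0.1203, 0.3555, -0.9269], [0.3067, -0.8747, -0.3753]] [0.5704, 0.138, 0.6712]
{'clock': 0.1, 'qpos': [1.176, 0.343, 1.525, 0.0, 1.275, -0.146], 'joint_vel': [0.002, -0.002, -0.002, 0.0, -0.001, 0.001], 'tau': [0.001, -43.201, -24.469, 0.072, 0.053, -0.0], 'tcp_pos': [0.129, 0.509, 0.404], 'tcp_rot': [-0.39, -3.117, 0.002], 'contact_force': [-0.417, -0.185, 0.483], 'moment': [-0.083, -0.019, 0.078], 'grasp_force': 0.0, 'gripper_width': 1.001} 0.178
```

View pics/top0.png

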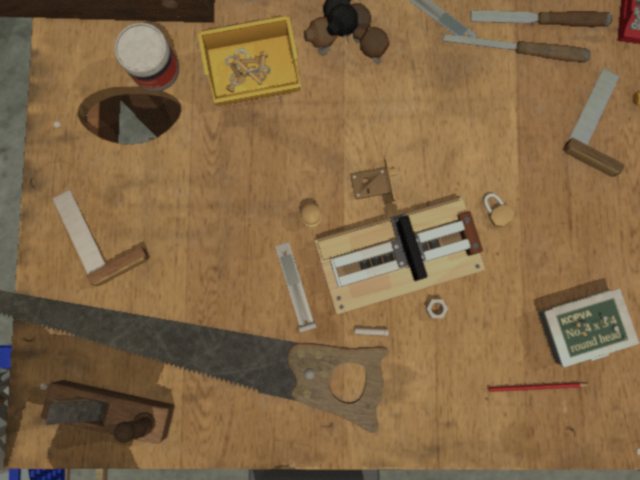

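View pics/side0.png

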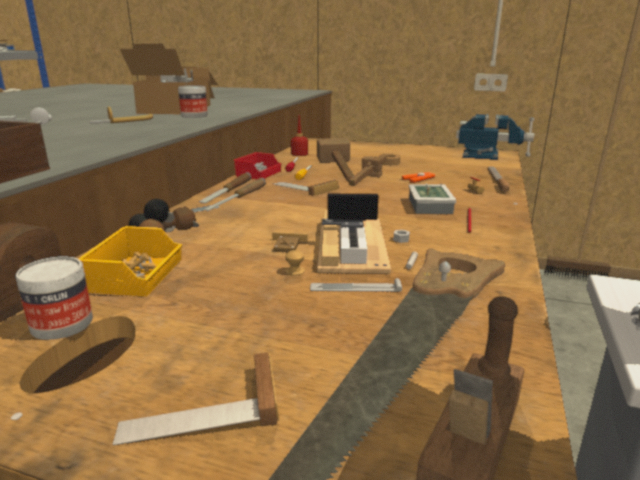

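The top view shows the jig with its home block at about (470,233) and the black lever at (410,247). Its home end points right (world -y). The pin, nut, hinge, knob, lock case and padlock lie around it. Next I'll measure it.

```bash
cat > h.py <<'E'
import numpy as np,cv2
from cell import manip
def ray(c,uv,z):
    R=np.array(c["R"]);t=np.array(c["t"]);o=-R.T@t
    d=R.T@np.array([(uv[0]-c["cx"])/c["fx"],(uv[1]-c["cy"])/c["fy"],1]);return o+d*(z-o[2])/d[2]
def big(m):
    cs,_=cv2.findContours(m.astype(np.uint8),cv2.RETR_EXTERNAL,cv2.CHAIN_APPROX_NONE);return max(cs,key=cv2.contourArea)
E
python3 - <<'E'
from h import *
c=manip.read_camera("top");im=c["image"].astype(int)
print("cam",-np.array(c["R"]).T@np.array(c["t"]))
roi=np.zeros(im.shape[:2],bool);roi[190:320,310:490]=1
r,g,b=im[...,0],im[...,1],im[...,2]
k=big(roi&(im.max(2)<50));br=cv2.minAreaRect(k);print("lever",br,cv2.contourArea(k))
print([ray(c,p,.104).round(4).tolist() for p in cv2.boxPoints(br)])
h=big(roi&(r-g>35)&(r<140)&(np.arange(640)[None]>450));hr=cv2.minAreaRect(h);print("home",hr);print(ray(c,hr[0],.042))
print([ray(c,p,.042).round(4).tolist() for p in cv2.boxPoints(hr)])
for p in [(317,238),(462,197),(484,266),(338,312)]: print(ray(c,p,.012).round(4))
v=cv2.resize(c["image"][185:325,305:495],None,fx=4,fy=4,interpolation=2);cv2.imwrite("pics/crop.png",v[:,:,::-1])
E
```

```text
cam [ 0.48227661 -0.02572265  1.01551628]
lever ((410.0943298339844, 247.0017852783203), (65.20291137695312, 15.331335067749023), 72.6459732055664) 820.0
[[0.6233, -0.1311, 0.104], [0.6304, -0.1535, 0.104], [0.5358, -0.1817, 0.104], [0.5288, -0.1596, 0.104]]
home ((470.7000427246094, 232.10000610351562), (20.87103271484375, 10.11928653717041), 71.56504821777344)
[ 0.6106703  -0.26418316  0.042     ]
[[0.6242, -0.2513, 0.042], [0.6295, -0.2671, 0.042], [0.5972, -0.277, 0.042], [0.5919, -0.2613, 0.042]]
[ 0.6034 -0.0146  0.012 ]
[ 0.6742 -0.2582  0.012 ]
[ 0.5579 -0.2924  0.012 ]
[ 0.4811 -0.0498  0.012 ]
```

View pics/crop.png

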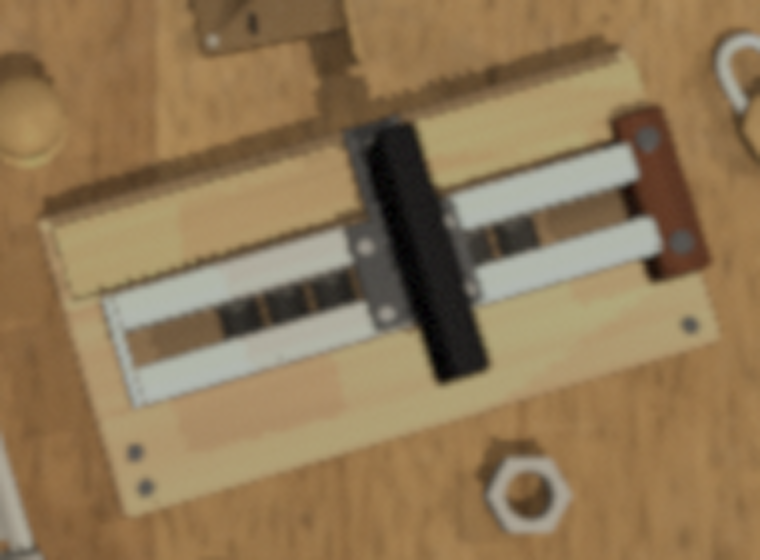

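The lever sits near joint 0.042, and the jig's +y axis points along world (-0.29, 0.957). I'll shut the fingers and carry them above the jig, then turn so both fingers lie side by side across the plate.

```bash

python3 -m crank '{"linear":[[-2.88,-2.49,0],[-2.88,-2.49,0],[-2.88,-2.49,0],[-2.88,-2.49,0],[-2.88,-2.49,0]],"rot":[[0,0,0],[0,0,0],[0,0,0],[0,0,0],[0,0,0]],"gripper":[255,255,255,255,255]}' 10
python3 -m crank '{"linear":[[-2.88,-2.49,0],[-2.88,-2.49,0],[-2.88,-2.49,0],[-2.88,-2.49,0],[-2.88,-2.49,0]],"rot":[[0,0,0],[0,0,0],[0,0,0],[0,0,0],[0,0,0]],"gripper":[255,255,255,255,255]}'
python3 -m crank '{"linear":[[-2.88,-2.49,0],[-2.88,-2.49,0],[-2.88,-2.49,0],[-2.88,-2.49,0],[-2.88,-2.49,0]],"rot":[[0,0,0],[0,0,0],[0,0,0],[0,0,0],[0,0,0]],"gripper":[255,255,255,255,255]}'
python3 -m crank '{"linear":[[-2.88,-2.49,0],[-2.88,-2.49,0],[-2.88,-2.49,0],[-2.88,-2.49,0],[-2.88,-2.49,0]],"rot":[[0,0,0],[0,0,0],[0,0,0],[0,0,0],[0,0,0]],"gripper":[255,255,255,255,255]}'
python3 -m crank '{"linear":[[0,0,0],[0,0,0],[0,0,0],[0,0,0],[0,0,0]],"rot":[[0,0,6.5],[0,0,6.5],[0,0,6.5],[0,0,6.5],[0,0,6.5]],"gripper":[255,255,255,255,255]}'
python3 -m crank '{"linear":[[0,0,0],[0,0,0],[0,0,0],[0,0,0],[0,0,0]],"rot":[[0,0,6.5],[0,0,6.5],[0,0,6.5],[0,0,6.5],[0,0,0]],"gripper":[255,255,255,255,255]}'
cat >> h.py <<'E'
from scipy.spatial.transform import Rotation as Ro
U=np.array([-.2905,.9569]);X=np.array([.9569,.2905]);C=np.array([.578,-.153])
def rep():
    s=manip.state();p=np.array(s["tcp_pos"]);M=Ro.from_rotvec(s["tcp_rot"]).as_matrix();d=p[:2]-C;f=np.array(s["contact_force"])
    print("t",round(s["clock"],2),"jig x,y,z mm",(1e3*np.array([d@X,d@U,p[2]])).round(1),"F jig",[round(f[:2]@X,1),round(f[:2]@U,1),round(f[2],1)],"open",round(s["gripper_width"],2))
    print("tool axes in jig\n",np.array([[M[:2,i]@X,M[:2,i]@U,M[2,i]] for i in range(3)]).round(3))
E
python3 -c "from h import *;rep()"
```

```text
clock: 0.57
tcp_pos: [0.2386, 0.3512, 0.4045]
tcp_rot: [-0.389, -3.117, 0.0]
contact_force: [0.9, -0.0, 0.1]
gripper_width: 0.688
grasp_force: 0.0
clock: 0.98
tcp_pos: [0.3476, 0.1949, 0.4048]
tcp_rot: [0.39, 3.117, 0.0]
contact_force: [0.4, 0.4, 0.8]
gripper_width: 0.32
grasp_force: 0.0
clock: 1.4
tcp_pos: [0.4566, 0.0386, 0.4046]
tcp_rot: [-0.39, -3.117, -0.0]
contact_force: [0.5, 1.2, 0.2]
gripper_width: 0.008
grasp_force: 0.0
clock: 1.82
tcp_pos: [0.5656, -0.1175, 0.4043]
tcp_rot: [-0.39, -3.117, -0.0]
contact_force: [2.1, 0.6, 0.1]
gripper_width: 0.01
grasp_force: 0.0
clock: 2.23
tcp_pos: [0.5649, -0.1158, 0.4042]
tcp_rot: [-1.255, -2.879, -0.0]
contact_force: [0.2, -0.4, -0.7]
gripper_width: 0.007
grasp_force: 0.0
clock: 2.65
tcp_pos: [0.5649, -0.1156, 0.4043]
tcp_rot: [-1.868, -2.525, 0.0]
contact_force: [0.0, -0.0, -0.4]
gripper_width: 0.005
grasp_force: 0.0
t 2.65 jig x,y,z mm [ -1.7  39.6 404.3] F jig [np.float64(0.0), np.float64(-0.0), np.float64(-0.4)] open 0.01
tool axes in jig
 [[-0.002  1.     0.001]
 [ 1.     0.002 -0.001]
 [-0.001  0.001 -1.   ]]
```

```bash

python3 -m crank '{"linear":[[0,0,3.3],[0,0,3.3],[0,0,3.3],[0,0,3.3],[0,0,3.0]],"rot":[[0,0,0],[0,0,0],[0,0,0],[0,0,0],[0,0,0]],"gripper":[255,255,255,255,255]}'
python3 -m crank '{"linear":[[0,0,0],[-0.5,0,0],[-0.5,0,0],[-0.5,0,0],[0,0,0]],"rot":[[0,0,0],[0,0,0],[0,0,0],[0,0,0],[0,0,0]],"gripper":[255,255,255,255,255]}' >/dev/null
python3 - <<'E'
from h import *
rep();c=manip.read_camera("top");cv2.imwrite("pics/top1.png",cv2.resize(c["image"][150:330,290:530],None,fx=3,fy=3)[:,:,::-1])
E
```

```text
clock: 3.07
tcp_pos: [0.5645, -0.1155, 0.2408]
tcp_rot: [-1.858, -2.532, 0.0]
contact_force: [-0.2, -0.7, -0.2]
gripper_width: 0.007
grasp_force: 0.0
t 3.48 jig x,y,z mm [ -1.1  23.  244.9] F jig [np.float64(-0.3), np.float64(-0.2), np.float64(0.7)] open 0.0
tool axes in jig
 [[-0.006  1.    -0.003]
 [ 1.     0.006  0.004]
 [ 0.004 -0.003 -1.   ]]
```

View pics/top1.png

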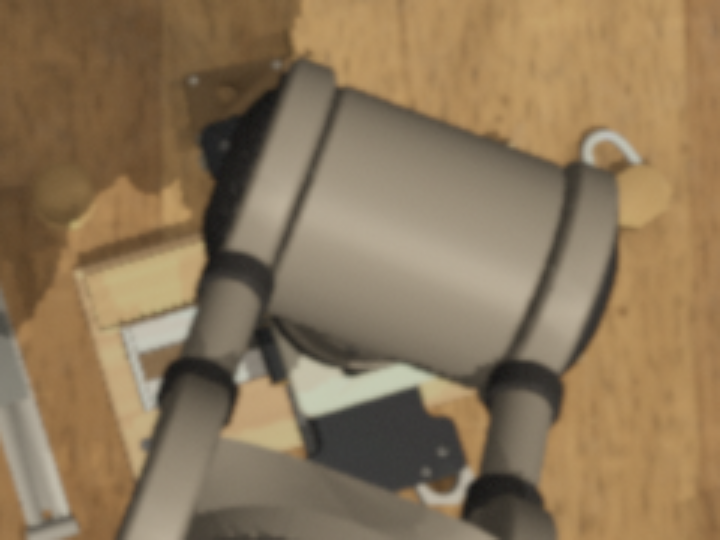

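The wrist now hides the plate from the top camera, so from here I go by feel. I push towards home in small steps.

```bash
for i in 1; do :; done
python3 -m crank '{"linear":[[-0.3,0,0],[-0.3,0,0],[-0.3,0,0],[-0.3,0,0],[0,0,0]],"rot":[[0,0,0],[0,0,0],[0,0,0],[0,0,0],[0,0,0]],"gripper":[255,255,255,255,255]}' >/dev/null; python3 -c "from h import *;rep()"|head -1
python3 -m crank '{"linear":[[-0.2,0,0],[-0.2,0,0],[0,0,0]],"rot":[[0,0,0],[0,0,0],[0,0,0]],"gripper":[255,255,255]}' >/dev/null; python3 -c "from h import *;rep()"|head -1
python3 -m crank '{"linear":[[-0.2,0,0],[-0.2,0,0],[0,0,0]],"rot":[[0,0,0],[0,0,0],[0,0,0]],"gripper":[255,255,255]}' >/dev/null; python3 -c "from h import *;rep()"|head -1
python3 -m crank '{"linear":[[-0.2,0,0],[-0.2,0,0],[0,0,0]],"rot":[[0,0,0],[0,0,0],[0,0,0]],"gripper":[255,255,255]}' >/dev/null; python3 -c "from h import *;rep()"|head -1
python3 -m crank '{"linear":[[-0.2,0,0],[-0.2,0,0],[0,0,0]],"rot":[[0,0,0],[0,0,0],[0,0,0]],"gripper":[255,255,255]}' >/dev/null; python3 -c "from h import *;rep()"|head -1
```

```text
t 3.95 jig x,y,z mm [ -1.5  11.9 242.8] F jig [np.float64(-0.3), np.float64(-0.5), np.float64(-0.0)] open 0.0
t 4.2 jig x,y,z mm [ -1.4   9.7 242.6] F jig [np.float64(-0.1), np.float64(6.4), np.float64(4.0)] open 0.01
t 4.45 jig x,y,z mm [ -1.4   5.4 242.6] F jig [np.float64(0.8), np.float64(1.2), np.float64(1.8)] open 0.0
t 4.7 jig x,y,z mm [-1.400e+00  2.000e-01  2.427e+02] F jig [np.float64(-0.2), np.float64(-0.1), np.float64(0.4)] open 0.0
t 4.95 jig x,y,z mm [ -1.4  -4.2 242.7] F jig [np.float64(-0.8), np.float64(0.2), np.float64(0.0)] open 0.0
```

```bash

R='python3 -c "from h import *;rep()"'
python3 -m crank '{"linear":[[-0.2,0,0],[-0.2,0,0],[-0.2,0,0],[0,0,0]],"rot":[[0,0,0],[0,0,0],[0,0,0],[0,0,0]],"gripper":[255,255,255,255]}' >/dev/null; eval $R|head -1
python3 -m crank '{"linear":[[-0.2,0,0],[-0.2,0,0],[0,0,0]],"rot":[[0,0,0],[0,0,0],[0,0,0]],"gripper":[255,255,255]}' >/dev/null; eval $R|head -1
python3 -m crank '{"linear":[[-0.2,0,0],[-0.2,0,0],[0,0,0]],"rot":[[0,0,0],[0,0,0],[0,0,0]],"gripper":[255,255,255]}' >/dev/null; eval $R|head -1
python3 -m crank '{"linear":[[-0.2,0,0],[-0.2,0,0],[0,0,0]],"rot":[[0,0,0],[0,0,0],[0,0,0]],"gripper":[255,255,255]}' >/dev/null; eval $R|head -1
python3 -m crank '{"linear":[[-0.2,0,0],[-0.2,0,0],[0,0,0]],"rot":[[0,0,0],[0,0,0],[0,0,0]],"gripper":[255,255,255]}' >/dev/null; eval $R|head -1
python3 -m crank '{"linear":[[-0.2,0,0],[-0.1,0,0],[0,0,0]],"rot":[[0,0,0],[0,0,0],[0,0,0]],"gripper":[255,255,255]}' >/dev/null; eval $R|head -1
python3 -m crank '{"linear":[[-0.1,0,0],[-0.1,0,0],[0,0,0]],"rot":[[0,0,0],[0,0,0],[0,0,0]],"gripper":[255,255,255]}' >/dev/null; eval $R|head -1
```

```text
t 5.28 jig x,y,z mm [ -1.4  -9.1 242.7] F jig [np.float64(0.5), np.float64(4.0), np.float64(1.7)] open 0.01
t 5.53 jig x,y,z mm [ -1.3 -12.6 242.7] F jig [np.float64(-0.2), np.float64(4.8), np.float64(2.2)] open 0.01
t 5.78 jig x,y,z mm [ -1.3 -17.5 242.7] F jig [np.float64(0.6), np.float64(-0.9), np.float64(-0.2)] open 0.0
t 6.03 jig x,y,z mm [ -1.3 -22.1 242.7] F jig [np.float64(0.8), np.float64(-0.0), np.float64(-0.1)] open 0.01
t 6.28 jig x,y,z mm [ -1.3 -26.  242.7] F jig [np.float64(-0.4), np.float64(0.1), np.float64(-0.1)] open 0.0
t 6.53 jig x,y,z mm [ -1.3 -28.5 242.7] F jig [np.float64(-1.0), np.float64(0.1), np.float64(0.3)] open 0.0
t 6.78 jig x,y,z mm [ -1.2 -29.1 242.7] F jig [np.float64(0.5), np.float64(8.0), np.float64(2.9)] open 0.01
```

```bash

R='python3 -c "from h import *;rep()"'
python3 -m crank '{"linear":[[-0.1,0,0],[-0.1,0,0],[0,0,0]],"rot":[[0,0,0],[0,0,0],[0,0,0]],"gripper":[255,255,255]}' >/dev/null; eval $R|head -1
python3 -m crank '{"linear":[[-0.1,0,0],[-0.1,0,0],[0,0,0]],"rot":[[0,0,0],[0,0,0],[0,0,0]],"gripper":[255,255,255]}' >/dev/null; eval $R|head -1
```

```text
t 7.03 jig x,y,z mm [ -1.1 -29.7 242.7] F jig [np.float64(0.9), np.float64(14.7), np.float64(6.1)] open 0.0
t 7.28 jig x,y,z mm [ -0.9 -30.3 242.7] F jig [np.float64(0.3), np.float64(21.9), np.float64(10.1)] open 0.01
```

The force has reached 22 N with no snap, so the lever is on the home stop. I'll lift, cross over to the other side and check with a picture.

```bash

R='python3 -c "from h import *;rep()"'
python3 -m crank '{"linear":[[1,0,0],[1,0,0],[0,0,-3.8],[0,0,-3.7],[0,0,0]],"rot":[[0,0,0],[0,0,0],[0,0,0],[0,0,0],[0,0,0]],"gripper":[255,255,255,255,255]}' >/dev/null; eval $R|head -1
python3 -m crank '{"linear":[[-2.5,0,0],[-2.5,0,0],[-2.2,0,0],[0,0,0]],"rot":[[0,0,0],[0,0,0],[0,0,0],[0,0,0]],"gripper":[255,255,255,255]}' >/dev/null; eval $R
python3 - <<'E'
from h import *
c=manip.read_camera("side");v=cv2.resize(c["image"][150:300,270:450],None,fx=4,fy=4)
cv2.imwrite("pics/side1.png",v[:,:,::-1])
# predicted pixel of plate centre face for joint 0 and .02
for j in(0,.02):
    for x in(-.05,.05):
        p=np.r_[C+x*X+U*(j-.05+.008),.104];q=np.array(c["R"])@p+c["t"];uv=np.array([c["fx"]*q[0]/q[2]+c["cx"]-270,c["fy"]*q[1]/q[2]+c["cy"]-150])*4;print(j,x,uv.round())
E
```

```text
t 7.7 jig x,y,z mm [ -0.  -15.2 325.1] F jig [np.float64(1.0), np.float64(-0.3), np.float64(0.5)] open 0.01
t 8.03 jig x,y,z mm [ -1.6 -90.  317.6] F jig [np.float64(-1.3), np.float64(0.2), np.float64(-0.3)] open 0.0
tool axes in jig
 [[-0.003  1.    -0.003]
 [ 1.     0.003  0.001]
 [ 0.001 -0.003 -1.   ]]
0 -0.05 [428. 157.]
0 0.05 [228. 156.]
0.02 -0.05 [431. 169.]
0.02 0.05 [228. 167.]
```

View pics/side1.png

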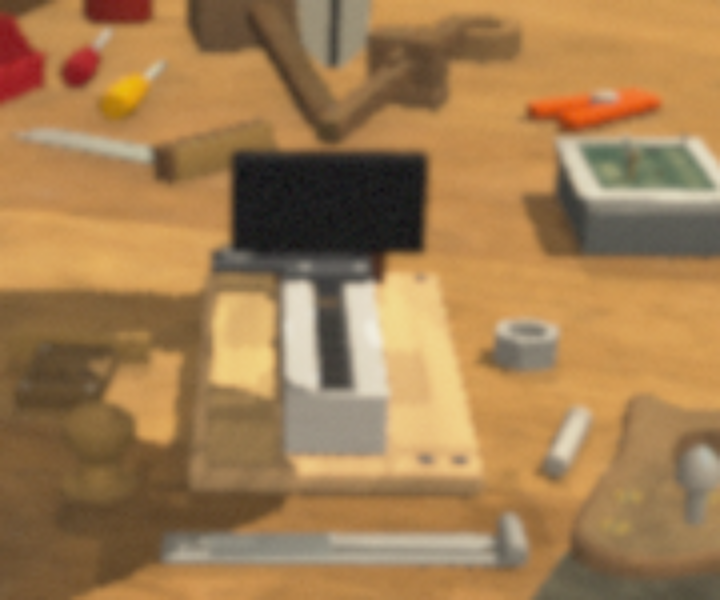

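The side view puts the plate's top edge at crop row ~155. The prediction is 157 for home and 168 for the first notch, so the lever is home. The fingers are visible behind it at (335,40). Next I go down and push in +y, one click at a time.

```bash

R='python3 -c "from h import *;rep()"'
python3 -m crank '{"linear":[[0,0,3.8],[0,0,3.7],[0,0,0],[0.5,0,0],[0,0,0]],"rot":[[0,0,0],[0,0,0],[0,0,0],[0,0,0],[0,0,0]],"gripper":[255,255,255,255,255]}' >/dev/null; eval $R|head -1
python3 -m crank '{"linear":[[0.3,0,0],[0.3,0,0],[0.2,0,0],[0,0,0]],"rot":[[0,0,0],[0,0,0],[0,0,0],[0,0,0]],"gripper":[255,255,255,255]}' >/dev/null; eval $R|head -1
python3 -m crank '{"linear":[[0.1,0,0],[0.1,0,0],[0,0,0]],"rot":[[0,0,0],[0,0,0],[0,0,0]],"gripper":[255,255,255]}' >/dev/null; eval $R|head -1
python3 -m crank '{"linear":[[0.1,0,0],[0.1,0,0],[0,0,0]],"rot":[[0,0,0],[0,0,0],[0,0,0]],"gripper":[255,255,255]}' >/dev/null; eval $R|head -1
python3 -m crank '{"linear":[[0.1,0,0],[0.1,0,0],[0,0,0]],"rot":[[0,0,0],[0,0,0],[0,0,0]],"gripper":[255,255,255]}' >/dev/null; eval $R|head -1
python3 -m crank '{"linear":[[0.1,0,0],[0.1,0,0],[0,0,0]],"rot":[[0,0,0],[0,0,0],[0,0,0]],"gripper":[255,255,255]}' >/dev/null; eval $R|head -1
```

```text
t 8.5 jig x,y,z mm [ -0.3 -80.6 244.4] F jig [np.float64(1.8), np.float64(0.4), np.float64(0.4)] open 0.0
t 8.83 jig x,y,z mm [ -0.7 -73.  244. ] F jig [np.float64(0.2), np.float64(-0.5), np.float64(0.0)] open 0.0
t 9.08 jig x,y,z mm [ -1.  -71.3 242.8] F jig [np.float64(-0.5), np.float64(0.2), np.float64(0.7)] open 0.0
t 9.33 jig x,y,z mm [ -1.  -69.3 242.6] F jig [np.float64(0.0), np.float64(-0.4), np.float64(0.5)] open 0.0
t 9.58 jig x,y,z mm [ -1.  -67.2 242.6] F jig [np.float64(-0.2), np.float64(0.1), np.float64(0.2)] open 0.0
t 9.83 jig x,y,z mm [ -1.1 -66.  242.7] F jig [np.float64(0.1), np.float64(-4.8), np.float64(-1.1)] open 0.01
```

```bash

R='python3 -c "from h import *;rep()"'
python3 -m crank '{"linear":[[0.1,0,0],[0.1,0,0],[0,0,0]],"rot":[[0,0,0],[0,0,0],[0,0,0]],"gripper":[255,255,255]}' >/dev/null; eval $R|head -1
python3 -m crank '{"linear":[[0.1,0,0],[0.1,0,0],[0,0,0]],"rot":[[0,0,0],[0,0,0],[0,0,0]],"gripper":[255,255,255]}' >/dev/null; eval $R|head -1
python3 -m crank '{"linear":[[0.1,0,0],[0.1,0,0],[0,0,0]],"rot":[[0,0,0],[0,0,0],[0,0,0]],"gripper":[255,255,255]}' >/dev/null; eval $R|head -1
python3 -m crank '{"linear":[[0.1,0,0],[0.1,0,0],[0,0,0]],"rot":[[0,0,0],[0,0,0],[0,0,0]],"gripper":[255,255,255]}' >/dev/null; eval $R|head -1
python3 -m crank '{"linear":[[0.1,0,0],[0.1,0,0],[0,0,0]],"rot":[[0,0,0],[0,0,0],[0,0,0]],"gripper":[255,255,255]}' >/dev/null; eval $R|head -1
python3 -m crank '{"linear":[[0.1,0,0],[0.1,0,0],[0,0,0]],"rot":[[0,0,0],[0,0,0],[0,0,0]],"gripper":[255,255,255]}' >/dev/null; eval $R|head -1
```

```text
t 10.08 jig x,y,z mm [ -1.2 -64.9 242.8] F jig [np.float64(0.4), np.float64(-8.2), np.float64(-3.1)] open 0.0
t 10.33 jig x,y,z mm [ -1.2 -62.7 242.7] F jig [np.float64(-0.6), np.float64(-5.6), np.float64(-2.2)] open 0.01
t 10.58 jig x,y,z mm [ -1.1 -60.1 242.7] F jig [np.float64(1.0), np.float64(-2.4), np.float64(-2.7)] open 0.01
t 10.83 jig x,y,z mm [ -1.1 -57.2 242.7] F jig [np.float64(0.2), np.float64(-1.0), np.float64(-0.3)] open 0.0
t 11.08 jig x,y,z mm [ -1.1 -54.9 242.7] F jig [np.float64(0.6), np.float64(0.4), np.float64(0.5)] open 0.0
t 11.33 jig x,y,z mm [ -1.1 -53.  242.7] F jig [np.float64(-0.3), np.float64(0.1), np.float64(-0.5)] open 0.0
```

First click felt, with the force dropping away near -56. I keep going and expect contact again near -47.

```bash

R='python3 -c "from h import *;rep()"'
python3 -m crank '{"linear":[[0.1,0,0],[0.1,0,0],[0.1,0,0],[0.1,0,0],[0,0,0]],"rot":[[0,0,0],[0,0,0],[0,0,0],[0,0,0],[0,0,0]],"gripper":[255,255,255,255,255]}' >/dev/null; eval $R|head -1
python3 -m crank '{"linear":[[0.1,0,0],[0.1,0,0],[0,0,0]],"rot":[[0,0,0],[0,0,0],[0,0,0]],"gripper":[255,255,255]}' >/dev/null; eval $R|head -1
python3 -m crank '{"linear":[[0.1,0,0],[0.1,0,0],[0,0,0]],"rot":[[0,0,0],[0,0,0],[0,0,0]],"gripper":[255,255,255]}' >/dev/null; eval $R|head -1
python3 -m crank '{"linear":[[0.1,0,0],[0.1,0,0],[0,0,0]],"rot":[[0,0,0],[0,0,0],[0,0,0]],"gripper":[255,255,255]}' >/dev/null; eval $R|head -1
python3 -m crank '{"linear":[[0.1,0,0],[0.1,0,0],[0,0,0]],"rot":[[0,0,0],[0,0,0],[0,0,0]],"gripper":[255,255,255]}' >/dev/null; eval $R|head -1
python3 -m crank '{"linear":[[0.1,0,0],[0.1,0,0],[0,0,0]],"rot":[[0,0,0],[0,0,0],[0,0,0]],"gripper":[255,255,255]}' >/dev/null; eval $R|head -1
python3 -m crank '{"linear":[[0.1,0,0],[0.1,0,0],[0,0,0]],"rot":[[0,0,0],[0,0,0],[0,0,0]],"gripper":[255,255,255]}' >/dev/null; eval $R|head -1
```

```text
t 11.75 jig x,y,z mm [ -1.1 -49.2 242.7] F jig [np.float64(-1.0), np.float64(0.4), np.float64(0.3)] open 0.01
t 12.0 jig x,y,z mm [ -1.1 -47.3 242.7] F jig [np.float64(0.3), np.float64(0.6), np.float64(-0.1)] open 0.01
t 12.25 jig x,y,z mm [ -1.2 -46.1 242.8] F jig [np.float64(0.3), np.float64(-4.1), np.float64(-1.4)] open 0.0
t 12.5 jig x,y,z mm [ -1.3 -44.9 242.8] F jig [np.float64(-0.1), np.float64(-9.0), np.float64(-3.6)] open 0.0
t 12.75 jig x,y,z mm [ -1.3 -42.6 242.8] F jig [np.float64(0.9), np.float64(-5.8), np.float64(-2.3)] open 0.01
t 13.0 jig x,y,z mm [ -1.2 -40.  242.7] F jig [np.float64(0.0), np.float64(-3.5), np.float64(-1.9)] open 0.01
t 13.25 jig x,y,z mm [ -1.2 -37.2 242.7] F jig [np.float64(0.9), np.float64(-0.7), np.float64(0.0)] open 0.01
```

The second notch was at -46.7, as expected. I push on past the second snap until the next contact near -27.

```bash

R='python3 -c "from h import *;rep()"'
python3 -m crank '{"linear":[[0.1,0,0],[0.1,0,0],[0,0,0]],"rot":[[0,0,0],[0,0,0],[0,0,0]],"gripper":[255,255,255]}' >/dev/null; eval $R|head -1
python3 -m crank '{"linear":[[0.1,0,0],[0.1,0,0],[0.1,0,0],[0.1,0,0],[0,0,0]],"rot":[[0,0,0],[0,0,0],[0,0,0],[0,0,0],[0,0,0]],"gripper":[255,255,255,255,255]}' >/dev/null; eval $R|head -1
python3 -m crank '{"linear":[[0.1,0,0],[0.1,0,0],[0,0,0]],"rot":[[0,0,0],[0,0,0],[0,0,0]],"gripper":[255,255,255]}' >/dev/null; eval $R|head -1
python3 -m crank '{"linear":[[0.1,0,0],[0.1,0,0],[0,0,0]],"rot":[[0,0,0],[0,0,0],[0,0,0]],"gripper":[255,255,255]}' >/dev/null; eval $R|head -1
python3 -m crank '{"linear":[[0.1,0,0],[0.1,0,0],[0,0,0]],"rot":[[0,0,0],[0,0,0],[0,0,0]],"gripper":[255,255,255]}' >/dev/null; eval $R|head -1
python3 -m crank '{"linear":[[0.1,0,0],[0.1,0,0],[0,0,0]],"rot":[[0,0,0],[0,0,0],[0,0,0]],"gripper":[255,255,255]}' >/dev/null; eval $R|head -1
```

```text
t 13.5 jig x,y,z mm [ -1.2 -34.8 242.7] F jig [np.float64(-0.1), np.float64(-0.2), np.float64(-1.0)] open 0.0
t 13.92 jig x,y,z mm [ -1.2 -31.1 242.7] F jig [np.float64(0.1), np.float64(0.2), np.float64(0.1)] open 0.01
t 14.17 jig x,y,z mm [ -1.3 -29.2 242.7] F jig [np.float64(0.2), np.float64(0.2), np.float64(0.8)] open 0.01
t 14.42 jig x,y,z mm [ -1.3 -27.3 242.7] F jig [np.float64(-0.5), np.float64(-0.2), np.float64(-0.6)] open 0.0
t 14.67 jig x,y,z mm [ -1.3 -26.1 242.7] F jig [np.float64(0.3), np.float64(-4.9), np.float64(-2.2)] open 0.01
t 14.92 jig x,y,z mm [ -1.4 -24.9 242.8] F jig [np.float64(0.6), np.float64(-8.6), np.float64(-3.3)] open 0.01
```

```bash

R='python3 -c "from h import *;rep()"'
python3 -m crank '{"linear":[[0.1,0,0],[0.1,0,0],[0,0,0]],"rot":[[0,0,0],[0,0,0],[0,0,0]],"gripper":[255,255,255]}' >/dev/null; eval $R|head -1
python3 -m crank '{"linear":[[0.1,0,0],[0.1,0,0],[0,0,0]],"rot":[[0,0,0],[0,0,0],[0,0,0]],"gripper":[255,255,255]}' >/dev/null; eval $R|head -1
python3 -m crank '{"linear":[[0.1,0,0],[0.1,0,0],[0,0,0]],"rot":[[0,0,0],[0,0,0],[0,0,0]],"gripper":[255,255,255]}' >/dev/null; eval $R|head -1
python3 -m crank '{"linear":[[0.1,0,0],[0.1,0,0],[0,0,0]],"rot":[[0,0,0],[0,0,0],[0,0,0]],"gripper":[255,255,255]}' >/dev/null; eval $R|head -1
python3 -m crank '{"linear":[[0.1,0,0],[0.1,0,0],[0,0,0]],"rot":[[0,0,0],[0,0,0],[0,0,0]],"gripper":[255,255,255]}' >/dev/null; eval $R|head -1
python3 - <<'E'
from h import *
c=manip.read_camera("side");v=cv2.resize(c["image"][150:300,270:450],None,fx=4,fy=4)
cv2.imwrite("pics/side2.png",v[:,:,::-1])
for j in(.052,.06,.08):
    for x in(-.05,.05):
        p=np.r_[C+x*X+U*(j-.05+.008),.104];q=np.array(c["R"])@p+c["t"];uv=np.array([c["fx"]*q[0]/q[2]+c["cx"]-270,c["fy"]*q[1]/q[2]+c["cy"]-150])*4;print(j,x,uv.round())
E
```

```text
t 15.17 jig x,y,z mm [ -1.4 -22.6 242.7] F jig [np.float64(-0.2), np.float64(-6.4), np.float64(-2.1)] open 0.01
t 15.42 jig x,y,z mm [ -1.4 -20.1 242.7] F jig [np.float64(1.3), np.float64(-3.1), np.float64(-1.2)] open 0.01
t 15.67 jig x,y,z mm [ -1.3 -17.2 242.7] F jig [np.float64(1.5), np.float64(-2.4), np.float64(-0.6)] open 0.01
t 15.92 jig x,y,z mm [ -1.3 -14.8 242.7] F jig [np.float64(0.2), np.float64(0.3), np.float64(1.0)] open 0.01
t 16.17 jig x,y,z mm [ -1.4 -13.  242.7] F jig [np.float64(-0.4), np.float64(0.3), np.float64(-0.5)] open 0.01
0.052 -0.05 [436. 188.]
0.052 0.05 [226. 186.]
0.06 -0.05 [438. 193.]
0.06 0.05 [226. 191.]
0.08 -0.05 [441. 206.]
0.08 0.05 [225. 204.]
```

View pics/side2.png

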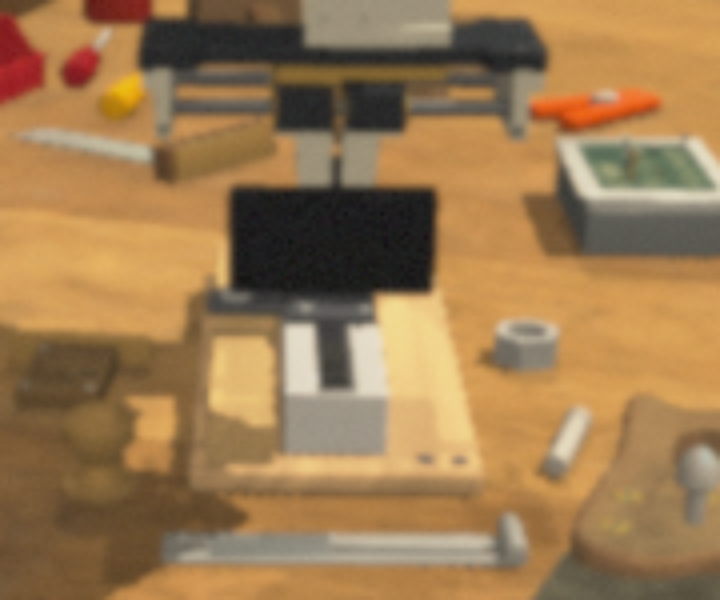

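The plate's top edge is at row ~189, against 190 expected for the third notch after the 2-row bias. I'll advance to about -9, still short of contact at -6.7. If there is no force there, the lever has snapped ahead. Then I back off and lift.

```bash

R='python3 -c "from h import *;rep()"'
python3 -m crank '{"linear":[[0.1,0,0],[0.1,0,0],[0,0,0]],"rot":[[0,0,0],[0,0,0],[0,0,0]],"gripper":[255,255,255]}' >/dev/null; eval $R|head -1
python3 -m crank '{"linear":[[0.1,0,0],[0.1,0,0],[0,0,0]],"rot":[[0,0,0],[0,0,0],[0,0,0]],"gripper":[255,255,255]}' >/dev/null; eval $R|head -1
python3 -m crank '{"linear":[[-1,0,0],[-1,0,0],[0,0,-3],[0,0,-3],[0,0,-3]],"rot":[[0,0,0],[0,0,0],[0,0,0],[0,0,0],[0,0,0]],"gripper":[255,255,255,255,255]}' >/dev/null; eval $R|head -1
python3 -m crank '{"linear":[[0,0,0],[0,0,0],[0,0,0],[0,0,0]],"rot":[[0,0,0],[0,0,0],[0,0,0],[0,0,0]],"gripper":[255,255,255,255]}' >/dev/null; eval $R|head -1
python3 - <<'E'
from h import *
c=manip.read_camera("side");m=np.zeros((480,640),bool);m[180:240,320:385]=1
print("plate top row (crop px)",(cv2.boundingRect(big(m&(c["image"].max(2)<50)))[1]-150)*4)
E
```

```text
t 16.47 jig x,y,z mm [ -1.4 -11.2 242.7] F jig [np.float64(-0.3), np.float64(-0.7), np.float64(0.7)] open 0.01
t 16.72 jig x,y,z mm [ -1.4  -9.3 242.7] F jig [np.float64(-0.7), np.float64(-0.2), np.float64(0.1)] open 0.0
t 17.13 jig x,y,z mm [ -1.5 -30.8 333.3] F jig [np.float64(0.9), np.float64(-0.4), np.float64(-0.4)] open 0.0
t 17.47 jig x,y,z mm [ -1.6 -29.7 331.2] F jig [np.float64(-0.6), np.float64(0.6), np.float64(-0.5)] open 0.01
plate top row (crop px) 192
```

```bash
python3 -c "from cell import manip;print(manip.close_job())"
```

```text
the job is handed in; nothing more can be done
None
```

I pushed the lever back to the home stop, then forward three clicks by feel; force and the side camera agree it rests in the third notch (0.060 m), and I handed the job in at about 17.5 s with the arm clear.

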